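Stow the loose nuts in the spares case

ROBOT

A 6-joint arm with a two-finger parallel gripper is mounted at the origin on a cart in front of the work surface, level with it; the furniture and walls round the work are solid. World frame = base frame: x ahead of the robot, y to its left, z up, the work surface at z = 0. Lengths are in mm, angles in rad, forces in N, time in s.
With the tool pointing down it reaches from about 275 to 825 mm from the base axis. Payload 4.9 kg.
Tool frame: the origin (TCP) lies at the very end of the fingers, on their centre line; the grasp point (between the pads) lies grasp_offset behind it (grasp_offset is the distance from the TCP to the grasp point, in mm); z points along the fingers, y is the line along which they close (so a half turn about z gives the same grasp; the last joint's range is limited). The gripper opens to 85 mm and grips with 20 to 120 N. Pads are 22 mm wide; open, the fingers measure 114 mm over their backs; the gripper's body (76 mm by 85 mm) begins 54 mm behind the grasp point. The pads swing forward as they close: fully open they stand 13 mm farther back than shut.
Start: joints at [1.114, 0.326, -0.193, 1.052, 0, 1.437], TCP at [174.467, 521.613, 231.281] pointing down, gripper open.
Joint ranges: [-2.65, 2.65], [-0.97, 1.79], [-1.3, 1.35], [-1.93, 2.1], [-1.47, 1.37], [-3.14, 3.14]. Speed limits (rad/s): [2.57, 2.57, 3.14, 3.14, 3.14, 3.14].

INTERFACE

Orientations are given as a unit quaternion [x, y, z, w].
In Python, from cell import get_obs, grab_frame, camera_info, sign_off, grasp_offset gives the robot as it stands.
- The arm moves only by the tool jog_arm, never from a script. Its argument "rows" is a list of rows, each an object with "turn": the turn, a rotation vector about the tool's x, y, z in rad, a list of three; "linear": the shift along the tool's x, y, z in mm, a list of three; "gripper": the opening, from 0 (shut) to 1 (fully open). In form: [{"turn": [wx, wy, wz], "linear": [tx, ty, tz], "gripper": gripper}, ...]. A call has 1 to 8 rows; each row is the pose to reach, as a shift and turn from the pose commanded when the call began, along the tool's axes at that moment; what a row does not reach only later rows make up. A row lasts 1/8 s, in which the tool goes at most 62.5 mm and 10.7 degrees, less where a joint would pass 70% of its speed; a pose out of reach is approached as far as the arm can. A call with a gripper value outside its range is refused whole. The fingers move at their own pace and stop on an object; the grip force is fixed at half the most. Time passes only in rows, so rows that repeat a pose let the fingers close. It gives the time, the measured TCP pose, the force, the opening and the grip force at its end, in the units of the state.
- get_obs(): the state, without advancing time (a new reading comes with each control period).
- grab_frame(name): name is "scene" or "top"; returns (picture, depth): 400x640x3 uint8, red, green, blue; 400x640 float32, mm along the optical axis (not along the pixel's ray), 0 where there is no reading.
- camera_info(name): a dict with "fx", "fy", "cx", "cy" (pixels), "camera_from_world" (4x4, takes a point from world to camera coordinates). Camera axes: x right, y up, looking along -z (the intrinsics and any distortion apply to the point x, -y, -z); pixel columns grow to the right and rows downward; lengths in mm; the calibration is good to about 2 mm. A picture is of the moment at which its call begins. camera_info takes no time and is no camera call.
- sign_off(): hands the job in; it is judged then, once.
The state is a dict: "t": time; "q": joint angles; "joint_velocities": joint speeds; "joint_torque": joint torques, N m; "eef_pos": TCP position; "tcp_rot": TCP orientation; "ft_force": force on the tool from outside, world axes, zero at the start; "wrist_torque": the same for the moment, N m; "gripper_width": finger opening in mm; "gripper_force": force on a finger pad.
Only numpy, scipy, OpenCV 4.12 (cv2) and the standard library are available. Lean on these libraries where they do the work, as an engineer would, in place of code of your own. Each camera call takes 0.05 s, during which the arm holds its last target. There are 200 camera calls.

TASK

Put all the loose hex nuts away in the spares case: swing its lid right back, flip up the stay and lower the lid until it leans on the stay, so that it is safely propped. Then slide the inner cover fully open (its black tab must be held pressed down while the cover moves), put every hex nut lying on the bench beside the case into the compartment beneath, and slide the cover fully shut again so that the tab springs up and locks. Leave the lid propped on the stay, and leave everything else on the bench where it is.

Things in the scene. Friction and masses are not known exactly. Their poses are not given: they have to be found in the camera images.
- case: Spares case: grey sheet-metal box fixed to the bench, 190 (x, front to back) x 210 (y) x 75 mm high, walls 5 mm, turned up to 0.12 rad. Origin: centre of underside; +x to the back (hinge side), +y left, +z up. Inside (mm): compartment x -70 to 30, y 3 to 100; right deck y -100 to 3, top z 51, onto which the cover slides; rear deck x 30 to 90, top z 45, over which the stay lies.
- case_lid (a joint): Lid angle, rad: 0 shut, grows as the front edge swings up and back about the hinge along case y; stop at 1.69, just past upright. Slack hinge: past upright it rests on its stop, short of upright it falls shut unless held. A 4 mm plate, 190 mm deep, about 0.3 kg. Stay up, the lid brought forward from its stop comes to rest on the stay's tip at about 1.37: propped.
- lid_hinge (a point): Middle of the lid's hinge line (fixed to the case, axes as the case): case x 95, y 0, z 78 mm.
- lid_bar (a point): Middle of the lid's pull bar, 228 mm from the hinge line: round steel bar 10 mm thick, 90 mm long along case y, in the plane of the lid, with a 33 mm clear gap between it and the lid's front edge, so that fingers can pinch it from above; it turns between the fingers as the lid swings. Lid shut, it is 80 mm above the bench, 38 mm in front of the case.
- case_stay (a joint): Stay angle, rad: 0 stowed, lying towards case +y above the rear deck; grows as its tip swings up, 1.57 upright, stop at 1.745, past upright, where it stays by its own weight (let go before about 1.6 it falls back). Steel rod 10 mm thick, 148 mm long, 80 g, turning freely about a line along case x. Flip it with the lid fully back.
- stay_hinge (a point): Pivot of the stay, fixed to the case: case x 63, y -70, z 66 mm; axes as the case.
- stay_peg (a point): Grip point of the stay's round peg, 10 mm thick, 140 mm from the pivot: it sticks out 34 mm from the rod towards the case's front, along the turning axis (this point is 22 mm in front of the rod's centre line), so it can be pinched from above and turns between the fingers. Stowed, it is 66 mm above the bench, 16 mm clear above the deck.
- case_cover (a joint): Cover travel, m: 0 shut over the compartment, grows as it slides along case -y (to the right); stop 0.088, fully open. Aluminium plate 117 x 98 x 5 mm, top 57.5 mm above the bench, friction about 1 N. Shut, a tooth under the tab catches behind a stop: the cover passes there (first and last 15 mm of travel), opening or closing, only while the tab is pressed 4 mm or more.
- case_tab (a joint): Travel of the release tab, m: 0 up, 0.008 fully pressed (stop). Its spring takes 1.6 N to start and 4.8 N when fully down; let go, it springs up, unless its tooth is under the stop because the cover is not quite shut.
- tab_top (a point): Centre of the top of the tab, a black ribbed pad 34 (case x) x 42 mm (case y) on the cover, 66.5 mm above the bench when up; moves with cover and tab. 22.5 mm from it, at case +y and -y, are the inner faces of two ribs of the cover, 3 mm higher than the tab when up, 11 mm when pressed: a finger on the tab can push against them. The front wall, 75 mm high, is 30 mm in front of it.
- well (a point): Centre of the compartment's floor, 10 mm above the bench; compartment 100 mm along case x, 97 mm along case y, 42 mm deep below the cover. With the cover fully open all but the rightmost 8 mm is clear. Axes as the case.
- nut_0: Hex nut (M20), plain steel, 30 mm across flats along its x axis, 34 mm across corners along its y axis, 16 mm high, 70 g, with a hole. Lies flat on the bench left of the case. Origin: centre of its underside. Three or four of the four nuts are present; an absent one has no pose.
- nut_1: Hex nut (M20), plain steel, 30 mm across flats along its x axis, 34 mm across corners along its y axis, 16 mm high, 70 g, with a hole. Lies flat on the bench left of the case. Origin: centre of its underside. Three or four of the four nuts are present; an absent one has no pose.
- nut_2: Hex nut (M20), plain steel, 30 mm across flats along its x axis, 34 mm across corners along its y axis, 16 mm high, 70 g, with a hole. Lies flat on the bench left of the case. Origin: centre of its underside. Three or four of the four nuts are present; an absent one has no pose.
- nut_3: Hex nut (M20), plain steel, 30 mm across flats along its x axis, 34 mm across corners along its y axis, 16 mm high, 70 g, with a hole. Lies flat on the bench left of the case. Origin: centre of its underside. Three or four of the four nuts are present; an absent one has no pose.
- bush: Brass hex reducing bush, 30 x 34 mm and 24 mm high with a threaded neck, among the nuts: not a nut, to be left where it is. Origin: centre of its underside.
- tape_roll: White roll of thread tape, 52 mm across, 12 mm high, flat on the bench behind the case; leave it. Origin: centre of its underside.
- sample_jar: Brown jar, 55 mm across, 87 mm high, at the left back; leave it. Origin: centre of its underside.
Not all that is in view belongs to the job. Leave any turquoise look-alike of the nut_3 alone.

How it is judged:
By the outcome, as a careful person would: the job done as asked, in the order asked, and still so for the second after the job is handed in, with the robot touching nothing.
Of nut_0, nut_1, nut_2, nut_3 only 3 to 4 are there at a start; the rules pass over those that are not, and their reading is None.
At some moment in a run one of nut_0, nut_1, nut_2, nut_3 may be knocked a few centimetres aside while the robot is not near it.
Once in a run the grip may slacken for a moment while it holds something.
It also fails if it takes over 184 s, if anything falls off the work surface, if the arm or the gripper's body presses on something with over 40 N, if the wrist force passes 120 N, or if a joint passes its speed limit or range.

## Working session

There is one attempt and no reset: what is moved stays moved. The work goes in short steps, Python scripts to look and compute and a tool call to move; the robot and the scene stay as the last step left them, time stands still between calls to the robot, and variables do not carry over. Pictures are saved under pics/ and viewed, at most 14 in all, crops included, and the job is handed in when it is done.

Besides the shell and the picture viewer there is one more tool, called after "Emit:" by a JSON object that holds its "fn" and its "kwargs". jog_arm: Moves the arm, as the interface text tells. Its arguments: {"type":"object","properties":{"rows":{"type":"array"}},"required":["rows"]}

```bash
ls; mkdir -p pics; python3 - <<'E'
from cell import *
import cv2,numpy as np
print(get_obs(),grasp_offset() if callable(grasp_offset) else grasp_offset)
for n in("scene","top"):
    p,d=grab_frame(n); cv2.imwrite(f"pics/{n}0.png",p[:,:,::-1]); np.save(f"pics/{n}0.npy",d); print(camera_info(n))
E
```

```text
pics
{'t': 0.0, 'q': array([ 1.11380275e+00,  3.26923340e-01, -1.93568017e-01,  1.05198928e+00,
       -2.58239308e-05,  1.43660634e+00]), 'joint_velocities': array([ 1.49552330e-04, -9.74251915e-05, -6.41399531e-04, -1.28267465e-03,
        1.37896120e-03, -4.12739354e-04]), 'joint_torque': array([ 3.51074295e-04, -4.43392432e+01,  2.62442207e+01,  1.54692354e-02,
       -1.08350525e-04,  2.78876527e-06]), 'eef_pos': array([174.21317934, 521.08098994, 230.51903313]), 'tcp_rot': array([ 1.60701874e-01,  9.87002633e-01, -8.09394254e-04, -2.32973537e-04]), 'ft_force': array([ 0.51286719,  0.03663688, -0.2673158 ]), 'wrist_torque': array([-0.02843269, -0.00896707,  0.02416153]), 'gripper_force': 0.0, 'gripper_width': 85.3741101356339} 18.700000000000003
{'fx': 464.15197229130774, 'fy': 464.15197229130774, 'cx': 319.4869906045969, 'cy': 202.59178973325373, 'camera_from_world': array([[ 5.38507066e-01, -8.42510790e-01,  1.36274584e-02,
        -2.53673284e+02],
       [ 5.41437128e-01,  3.58371550e-01,  7.60536435e-01,
        -4.19034879e+02],
       [-6.45643846e-01, -4.02175832e-01,  6.49152234e-01,
        -4.83991964e+02],
       [ 0.00000000e+00,  0.00000000e+00,  0.00000000e+00,
         1.00000000e+00]])}
{'fx': 411.46367793602406, 'fy': 411.46367793602406, 'cx': 322.45603416430083, 'cy': 196.98536001855803, 'camera_from_world': array([[-5.51931989e-02, -9.98466216e-01,  4.35044431e-03,
         9.48317668e+01],
       [ 9.73941683e-01, -5.28765740e-02,  2.20548559e-01,
        -6.10464228e+02],
       [-2.19980249e-01,  1.64098595e-02,  9.75366294e-01,
        -7.90339191e+02],
       [ 0.00000000e+00,  0.00000000e+00,  0.00000000e+00,
         1.00000000e+00]])}
```

View pics/scene0.png

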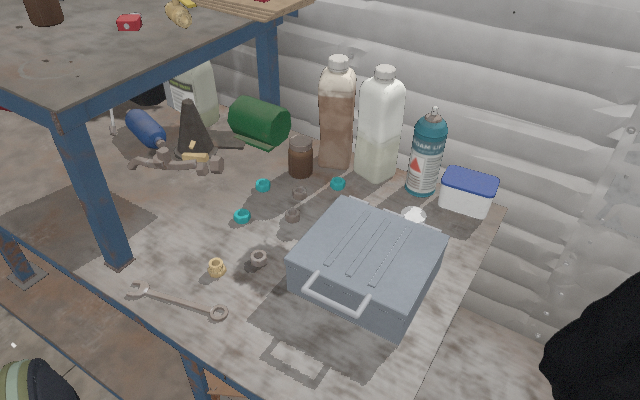

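View pics/top0.png

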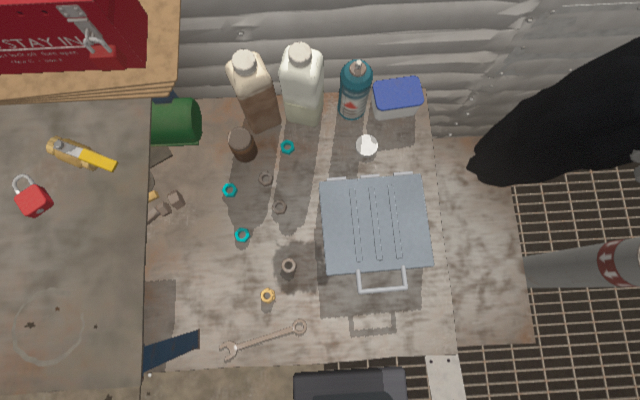

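Scene: the grey case is at scene (368,265) and top (376,225). Candidates for the nuts, in the top view:
- plain steel nuts at (289,266), (279,208), (265,178), so 3 seen
- turquoise look-alikes at (242,235), (229,190), (287,147): not to be touched
- brass bush at (267,296): not to be touched

I'll check this choice in a close crop while measuring.

```bash
cat > h.py <<'E'
from cell import *
import cv2,numpy as np
from scipy.spatial.transform import Rotation as R
def cloud(n,d):
    c=camera_info(n); T=np.linalg.inv(c["camera_from_world"]); v,u=np.mgrid[:400,:640]
    P=np.stack([(u-c["cx"])/c["fx"]*d,-(v-c["cy"])/c["fy"]*d,-d],-1)
    W=P@T[:3,:3].T+T[:3,3]; W[d<=0]=np.nan; return W
def ray(n,u,v,z):
    c=camera_info(n); T=np.linalg.inv(c["camera_from_world"])
    r=T[:3,:3]@np.array([(u-c["cx"])/c["fx"],-(v-c["cy"])/c["fy"],-1]); o=T[:3,3]
    return o+r*(z-o[2])/r[2]
def proj(n,p):
    c=camera_info(n); q=c["camera_from_world"]@np.r_[p,1]; return c["cx"]+c["fx"]*q[0]/-q[2], c["cy"]-c["fy"]*q[1]/-q[2]
def snap(n,name=None):
    p,d=grab_frame(n)
    if name: cv2.imwrite(f"pics/{name}.png",p[:,:,::-1])
    return p,d
E
python3 - <<'E'
from h import *
for n in("top","scene"):
    p=cv2.imread(f"pics/{n}0.png"); W=cloud(n,np.load(f"pics/{n}0.npy"))
    m=(W[...,2]>70)&(W[...,2]<92)&(W[...,1]<130)&(W[...,1]>-200)&(W[...,0]>300)&(W[...,0]<750)
    m=cv2.morphologyEx(m.astype(np.uint8),cv2.MORPH_OPEN,np.ones((9,9)))
    k,l,s,c=cv2.connectedComponentsWithStats(m); i=1+s[1:,4].argmax(); print(n,s[i],np.nanmedian(W[l==i],0))
    r=cv2.minAreaRect(np.float32(W[l==i][:,:2])); print(r,cv2.boxPoints(r))
    for (u,v) in ([(289,266),(279,208),(265,178),(242,235),(229,190),(287,147),(267,296),(241,145),(367,146),(382,290)] if n=="top" else [(259,258),(292,213),(299,193),(216,267),(336,310)]):
        print((u,v),ray(n,u,v,16).round(),np.nanmedian(W[v-2:v+3,u-2:u+3].reshape(-1,3),0).round())
    if n=="top":
        for uv in [(143,200),(145,350),(60,250),(175,345),(250,120),(300,90)]: print(uv,W[uv[1],uv[0]].round())
        a=cv2.resize(p[130:310,190:400],None,fx=3,fy=3,interpolation=cv2.INTER_CUBIC);cv2.imwrite("pics/crop0.png",a)
E
```

```text
top [ 319  171  114  104 9956] [552.62661582 -40.27280495  80.79350256]
((557.7685546875, -41.504302978515625), (199.836669921875, 215.86050415039062), 1.7573822736740112) [[ 454.58728   63.31096]
 [ 461.20715 -152.44801]
 [ 660.9498  -146.31956]
 [ 654.32996   69.43941]]
(289, 266) [480. 140.  16.] [481. 141.  -1.]
(279, 208) [607. 157.  16.] [610. 159.  -1.]
(265, 178) [677. 186.  16.] [682. 188.  -1.]
(242, 235) [552. 239.  16.] [554. 243.  -2.]
(229, 190) [654. 267.  16.] [658. 271.  -1.]
(287, 147) [747. 135.  16.] [753. 136.  -1.]
(267, 296) [420. 188.  16.] [420. 191.  -1.]
(241, 145) [758. 239.  16.] [732. 226.  85.]
(367, 146) [740. -48.  16.] [741. -48.  11.]
(382, 290) [419. -54.  16.] [419. -46.  83.]
(143, 200) [565. 321. 331.]
(145, 350) [355. 337. 267.]
(60, 250) [500. 432. 333.]
(175, 345) [346. 336. 142.]
(250, 120) [797. 210.  63.]
(300, 90) [807.  95. 171.]
scene [  291   197   155   120 11426] [538.31799957 -53.17285449  81.60653766]
((550.1236572265625, -42.650550842285156), (212.1909942626953, 216.8871612548828), 1.7488269805908203) [[ 440.76807   62.50469]
 [ 447.3871  -154.28143]
 [ 659.47925 -147.80579]
 [ 652.8602    68.98033]]
(259, 258) [478. 134.  16.] [488. 141.   5.]
(292, 213) [611. 155.  16.] [619. 161.   8.]
(299, 193) [670. 179.  16.] [671. 180.  13.]
(216, 267) [420. 184.  16.] [417. 180.  21.]
(336, 310) [457. -41.  16.] [460. -41.  11.]
```

View pics/crop0.png

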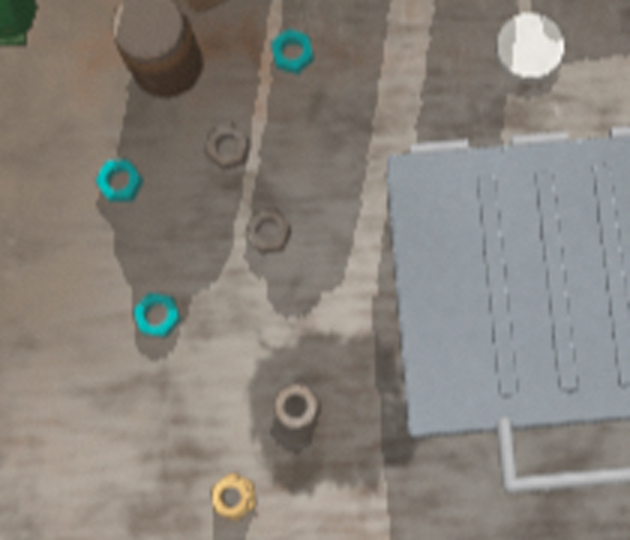

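```bash
python3 - <<'E'
from h import *
for n in("top","scene"):
    W=cloud(n,np.load(f"pics/{n}0.npy"))
    m=(W[...,2]>300)&(W[...,2]<360)&(W[...,0]>50)&(W[...,1]>250)
    w=W[m]; print(n,len(w),np.percentile(w,[0,1,50,99,100],axis=0).round())
    q=W[(W[...,2]>50)&(W[...,2]<280)&(W[...,0]<500)&(W[...,0]>0)&(W[...,1]>250)&(W[...,1]<700)]; print(np.percentile(q,[0,2,50,98,100],axis=0).round())
p=cv2.imread("pics/scene0.png"); a=cv2.resize(p[170:290,195:355],None,fx=4.5,fy=4.5,interpolation=cv2.INTER_CUBIC)
q=cv2.imread("pics/top0.png"); b=cv2.resize(q[245:315,240:320],None,fx=3,fy=3,interpolation=cv2.INTER_CUBIC)
a[:210,480:]=b[:210]; cv2.imwrite("pics/crop1.png",a)
E
```

```text
top 49243 [[317. 250. 300.]
 [323. 275. 330.]
 [543. 408. 333.]
 [861. 526. 356.]
 [900. 540. 360.]]
[[325. 335.  50.]
 [326. 335.  57.]
 [344. 336. 186.]
 [361. 337. 269.]
 [362. 339. 274.]]
scene 23267 [[317. 250. 300.]
 [320. 271. 301.]
 [496. 399. 333.]
 [898. 728. 355.]
 [904. 801. 360.]]
[[325. 332.  50.]
 [326. 333.  56.]
 [336. 336. 182.]
 [361. 369. 277.]
 [363. 373. 280.]]
```

View pics/crop1.png

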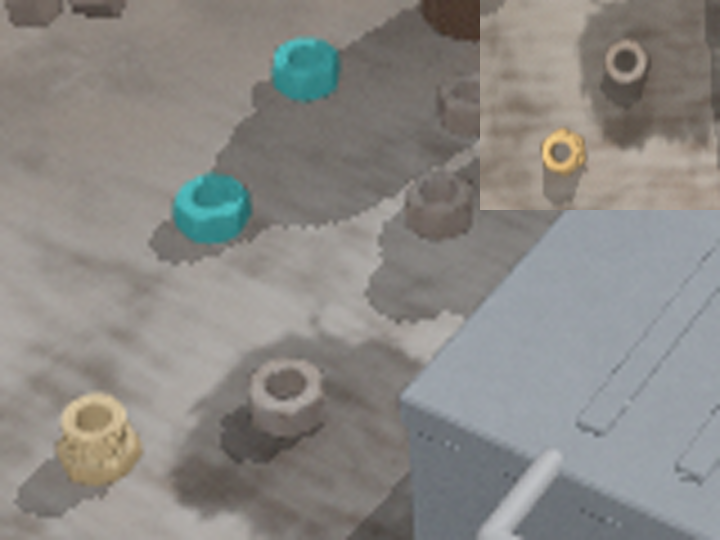

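The crop shows three plain flat steel nuts: scene ~(259,258), (292,213) and (299,193). The brass bush is at (216,267) and the turquoise nuts are clearly distinct, so the choice holds.

```bash
cat >> h.py <<'E'
def tool_R(yaw,tilt=0): # tool y = case x, tool x = case y, tool z down
    return R.from_euler('z',yaw)*R.from_matrix(np.array([[0,1,0],[1,0,0],[0,0,-1.]]))
def to(p,yaw,base=None):
    o=get_obs(); p0=np.array(o["eef_pos"]) if base is None else np.array(base); R0=R.from_quat(o["tcp_rot"])
    return R0.inv().apply(np.array(p)-p0).round(1), (R0.inv()*tool_R(yaw)).as_rotvec().round(3)
E
python3 - <<'E'
from h import *
for n in("top","scene"):
    p=cv2.imread(f"pics/{n}0.png").astype(int); W=cloud(n,np.load(f"pics/{n}0.npy"))
    m=(W[...,2]>65)&(W[...,2]<100)&(W[...,1]<60)&(W[...,1]>-160)&(W[...,0]>390)&(W[...,0]<447)
    v,u=np.nonzero(m); 
    w=np.array([ray(n,a,b,82) for a,b in zip(u,v)])
    w=w[w[:,0]<432]; print(n,len(w),np.percentile(w,[1,50,99],axis=0).round(1), np.polyfit(w[:,1],w[:,0],1))
    print(np.nanmedian(W[m],0))
print(to([260,120,240],0.031))
E
```

```text
top 290 [[415.8 -94.   82. ]
 [422.2 -44.2  82. ]
 [431.4   4.1  82. ]] [-1.53836632e-02  4.21661090e+02]
[423.6297816  -44.16442448  82.63488591]
scene 489 [[414.2 -96.8  82. ]
 [421.1 -49.9  82. ]
 [431.4   1.4  82. ]] [-1.74874992e-02  4.20427610e+02]
[421.29760478 -50.99880082  83.25373768]
(array([-208.6, -353.2,   -8.9]), array([-2.000e-03,  1.000e-03,  1.217e+00]))
```

Emit:
{"fn": "jog_arm", "kwargs": {"rows": [{"linear":[-208,-353,-9],"turn":[0,0,1.217],"gripper":0.35},{"linear":[-208,-353,-9],"turn":[0,0,1.217],"gripper":0.35},{"linear":[-208,-353,-9],"turn":[0,0,1.217],"gripper":0.35},{"linear":[-208,-353,-9],"turn":[0,0,1.217],"gripper":0.35},{"linear":[-208,-353,-9],"turn":[0,0,1.217],"gripper":0.35},{"linear":[-208,-353,-9],"turn":[0,0,1.217],"gripper":0.35},{"linear":[-208,-353,-9],"turn":[0,0,1.217],"gripper":0.35},{"linear":[-208,-353,-9],"turn":[0,0,1.217],"gripper":0.35}]}}

```text
t: 1.1
eef_pos: [260.0, 119.1, 240.3]
tcp_rot: [0.698, 0.716, 0.0, 0.0]
ft_force: [-0.2, 0.3, 0.2]
gripper_width: 30.2
gripper_force: 0.0
```

Emit:
{"fn": "jog_arm", "kwargs": {"rows": [{"linear":[-170,156,80],"turn":[0,0,0.004],"gripper":0.35},{"linear":[-170,156,80],"turn":[0,0,0.004],"gripper":0.35},{"linear":[-170,156,80],"turn":[0,0,0.004],"gripper":0.35},{"linear":[-170,156,80],"turn":[0,0,0.004],"gripper":0.35},{"linear":[-170,156,80],"turn":[0,0,0.004],"gripper":0.35},{"linear":[-170,156,80],"turn":[0,0,0.004],"gripper":0.35}]}}

```text
t: 1.85
eef_pos: [420.1, -42.9, 159.7]
tcp_rot: [0.697, 0.717, -0.0, -0.001]
ft_force: [-0.5, 0.5, -0.7]
gripper_width: 29.8
gripper_force: 0.0
```

```bash
python3 - <<'E'
from h import *
a,_=snap("top");b,_=snap("scene")
f=lambda q:cv2.resize(q,None,fx=3,fy=3,interpolation=cv2.INTER_CUBIC)
c=np.vstack([f(a[230:330,310:440]),f(b[230:330,270:400])]);cv2.imwrite("pics/c2.png",c[:,:,::-1])
print(get_obs()["eef_pos"],to([421,-46,62],0.03))
E
```

```text
[420.18122931 -42.7771781  160.48068694] (array([-3.3,  0.8, 98.5]), array([-0.   , -0.   , -0.001]))
```

View pics/c2.png

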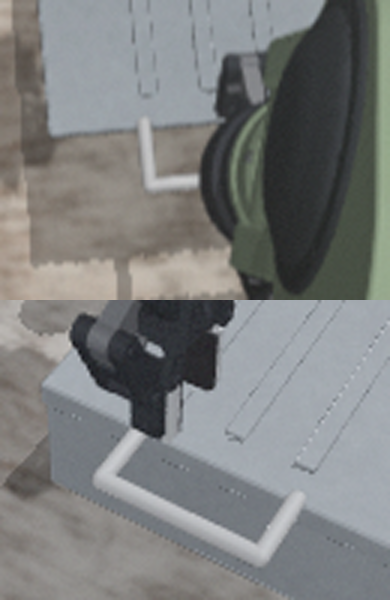

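Upper half: the bar's left arm at (150,150) with the arm over the rest. Lower half: the open fingers at (150,430) above the bar (100-270, 480-550), roughly centred. Descend and pinch.

Emit:
{"fn": "jog_arm", "kwargs": {"rows": [{"linear":[-3,1,50],"turn":[0,0,0],"gripper":0.35},{"linear":[-3,1,98],"turn":[0,0,0],"gripper":0.35},{"linear":[-3,1,98],"turn":[0,0,0],"gripper":0.35},{"linear":[-3,1,98],"turn":[0,0,0],"gripper":0.0},{"linear":[-3,1,98],"turn":[0,0,0],"gripper":0.0},{"linear":[-3,1,98],"turn":[0,0,0],"gripper":0.0}]}}

```text
t: 2.7
eef_pos: [421.0, -46.8, 63.9]
tcp_rot: [0.697, 0.717, -0.0, -0.0]
ft_force: [-4.1, 0.6, 2.9]
gripper_width: 7.9
gripper_force: 58.6
```

Emit:
{"fn": "jog_arm", "kwargs": {"rows": [{"linear":[0,1,-23],"turn":[0,0,0],"gripper":0},{"linear":[0,5.5,-50],"turn":[0,0,0],"gripper":0},{"linear":[0,14,-78],"turn":[0,0,0],"gripper":0},{"linear":[0,26,-105],"turn":[0,0,0],"gripper":0},{"linear":[0,41,-130.5],"turn":[0,0,0],"gripper":0},{"linear":[0,59.5,-153.5],"turn":[0,0,0],"gripper":0},{"linear":[0,81,-174],"turn":[0,0,0],"gripper":0},{"linear":[0,105,-192],"turn":[0,0,0],"gripper":0}]}}

```text
t: 3.7
eef_pos: [525.4, -43.7, 258.0]
tcp_rot: [0.697, 0.717, -0.0, -0.0]
ft_force: [-1.9, 1.0, -0.6]
gripper_width: 7.8
gripper_force: 58.4
```

Emit:
{"fn": "jog_arm", "kwargs": {"rows": [{"linear":[0,24,-13],"turn":[0,0,0],"gripper":0},{"linear":[0,51,-24.5],"turn":[0,0,0],"gripper":0},{"linear":[0,80,-32],"turn":[0,0,0],"gripper":0},{"linear":[0,107,-35.5],"turn":[0,0,0],"gripper":0},{"linear":[0,130,-36],"turn":[0,0,0],"gripper":0},{"linear":[0,147,-35],"turn":[0,0,0],"gripper":0},{"linear":[0,147,-35],"turn":[0,0,0],"gripper":0}]}}

```text
t: 4.58
eef_pos: [675.8, -39.8, 292.9]
tcp_rot: [0.697, 0.717, 0.002, 0.002]
ft_force: [0.3, 0.8, 5.1]
gripper_width: 7.6
gripper_force: 61.2
```

Emit:
{"fn": "jog_arm", "kwargs": {"rows": [{"linear":[0,0,0],"turn":[0,0,0],"gripper":0.5},{"linear":[0,0,0],"turn":[0,0,0],"gripper":0.5},{"linear":[0,0,-30],"turn":[0,0,0],"gripper":0.5},{"linear":[0,0,-60],"turn":[0,0,0],"gripper":0.5},{"linear":[0,-60,-60],"turn":[0,0,0],"gripper":0.5},{"linear":[0,-120,-60],"turn":[0,0,0],"gripper":0.3},{"linear":[0,-180,-60],"turn":[0,0,0],"gripper":0.3},{"linear":[0,-250,-60],"turn":[0,0,0],"gripper":0.3}]}}

```text
t: 5.58
eef_pos: [429.0, -46.9, 349.2]
tcp_rot: [0.697, 0.717, -0.0, 0.0]
ft_force: [0.1, -0.8, 0.7]
gripper_width: 25.5
gripper_force: 0.0
```

```bash
python3 - <<'E'
from h import *
a,d=snap("top","top1");b,e=snap("scene","scene1");np.save("pics/top1.npy",d);np.save("pics/scene1.npy",e)
print(get_obs()["eef_pos"])
c=lambda q:np.array([554,-42,0])+R.from_euler('z',0.03).apply(q)
for n,q in dict(peg=[41,70,66],stayh=[63,-70,66],tab=[-20,51,66.5]).items(): print(n,c(q).round(1),proj("top",c(q)),proj("scene",c(q)))
E
```

```text
[424.40606664 -45.78879388 348.99316318]
peg [592.9  29.2  66. ] (np.float64(338.436726670274), np.float64(206.60943575369805)) (np.float64(342.75748443532314), np.float64(223.34628059080586))
stayh [ 619.1 -110.1   66. ] (np.float64(403.8292840329701), np.float64(190.86454408685864)) (np.float64(420.4910854614568), np.float64(245.18617049288926))
tab [532.5   8.4  66.5] (np.float64(350.4742754970128), np.float64(234.90317237608218)) (np.float64(335.3432413591124), np.float64(248.03779516652637))
```

View pics/top1.png

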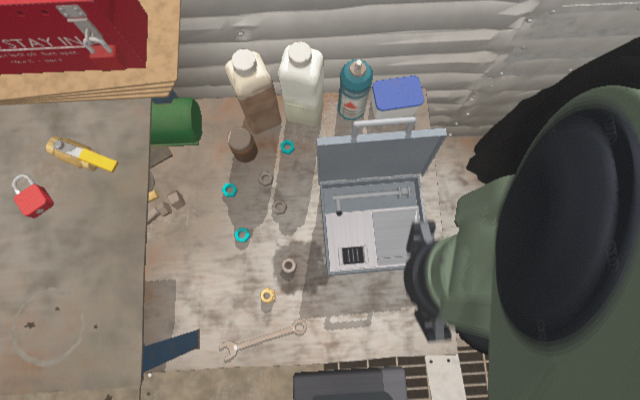

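View pics/scene1.png

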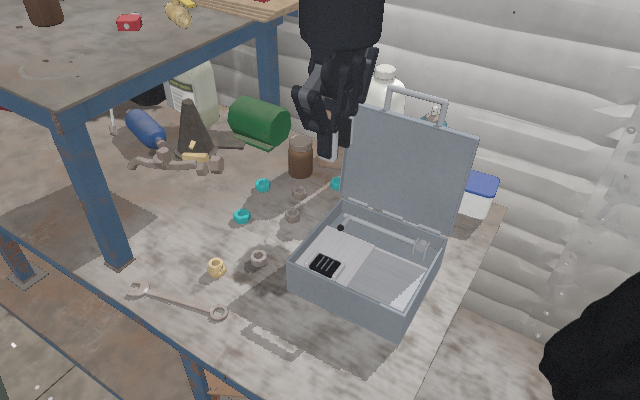

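The lid is back. The black peg is at top (339,212) and scene (340,228), and the tab is at top (353,255) and scene (325,264). The nuts haven't moved.

```bash
python3 - <<'E'
from h import *
Ri=R.from_euler('z',-0.03)
for n,(x0,x1,y0,y1) in dict(top=(322,372,195,272),scene=(300,350,218,282)).items():
    p=cv2.imread(f"pics/{n}1.png"); g=p.max(2)[y0:y1,x0:x1]
    k,l,s,c=cv2.connectedComponentsWithStats((g<70).astype(np.uint8))
    for i in range(1,k):
        if s[i,4]>8:
            u,v=c[i]+[x0,y0]; b=s[i]+[x0,y0,0,0,0]; z=66.5; w=ray(n,u,v,z); print(n,b,u.round(1),v.round(1),w.round(1),Ri.apply(w-[554,-42,0]).round(1))
E
```

```text
top [337 212   4   3  11] 338.6 212.9 [579.5  29.7  66.5] [27.6 70.9 66.5]
top [343 247  21  17 219] 352.5 255.0 [491.4   7.2  66.5] [-61.1  51.1  66.5]
scene [337 225   7   6  32] 340.2 227.5 [580.6  27.4  66.5] [28.6 68.5 66.5]
scene [309 254  32  24 369] 324.3 265.6 [488.7   3.1  66.5] [-63.9  47.   66.5]
```

```bash
python3 - <<'E'
from h import *
Ri=R.from_euler('z',-0.03)
for n in("top","scene"):
    W=cloud(n,np.load(f"pics/{n}1.npy")); C=(W-[554,-42,0])@Ri.as_matrix().T
    for y in(40,55,85):
        m=(abs(C[...,1]-y)<4)&(C[...,0]>0)&(C[...,0]<90)&(C[...,2]<100)
        q=C[m]; print(n,y,[(x,int(np.median(q[abs(q[:,0]-x)<3][:,2])) if (abs(q[:,0]-x)<3).any() else None) for x in range(5,90,5)])
print(get_obs()["q"].round(2))
P=np.array([554,-42,0])+R.from_euler('z',.03).apply([42,69.7,0]); print(P,to([P[0],P[1],200],0.03))
E
```

```text
top 40 [(5, 55), (10, 55), (15, 55), (20, 56), (25, 56), (30, 56), (35, 44), (40, 43), (45, 42), (50, 44), (55, 43), (60, 63), (65, 70), (70, 67), (75, 43), (80, 43), (85, 43)]
top 55 [(5, 56), (10, 55), (15, 56), (20, 56), (25, 55), (30, 55), (35, 43), (40, 43), (45, 44), (50, 44), (55, 43), (60, 63), (65, 68), (70, None), (75, 43), (80, 43), (85, 42)]
top 85 [(5, 55), (10, 56), (15, 55), (20, 55), (25, 55), (30, 56), (35, 42), (40, 42), (45, 44), (50, 44), (55, 42), (60, 44), (65, 43), (70, 43), (75, 43), (80, 43), (85, 44)]
scene 40 [(5, 57), (10, 56), (15, 57), (20, 57), (25, 57), (30, 57), (35, None), (40, None), (45, 44), (50, 44), (55, 43), (60, 65), (65, 68), (70, 44), (75, 44), (80, 43), (85, None)]
scene 55 [(5, 56), (10, 56), (15, 56), (20, 57), (25, 57), (30, 57), (35, None), (40, 45), (45, 44), (50, 45), (55, 45), (60, 66), (65, 45), (70, 45), (75, 44), (80, None), (85, None)]
scene 85 [(5, 56), (10, 56), (15, 56), (20, 57), (25, 56), (30, 56), (35, None), (40, 44), (45, 44), (50, 44), (55, 44), (60, 44), (65, 42), (70, 44), (75, 44), (80, None), (85, None)]
[-0.28  0.04 -0.25  1.29 -0.    1.26]
[593.89041505  28.92844836   0.        ] (array([ 70.2, 172. , 148.3]), array([-0.004, -0.001, -0.004]))
```

Emit:
{"fn": "jog_arm", "kwargs": {"rows": [{"linear":[70,175,120],"turn":[0,0,-1.57],"gripper":0.26},{"linear":[70,175,120],"turn":[0,0,-1.57],"gripper":0.26},{"linear":[70,175,120],"turn":[0,0,-1.57],"gripper":0.26},{"linear":[70,175,120],"turn":[0,0,-1.57],"gripper":0.26},{"linear":[70,175,120],"turn":[0,0,-1.57],"gripper":0.26},{"linear":[70,175,120],"turn":[0,0,-1.57],"gripper":0.26},{"linear":[70,175,120],"turn":[0,0,-1.57],"gripper":0.26},{"linear":[70,175,120],"turn":[0,0,-1.57],"gripper":0.26}]}}

```text
t: 6.68
eef_pos: [604.8, 27.8, 229.1]
tcp_rot: [0.019, 1.0, -0.0, -0.0]
ft_force: [0.2, -1.3, 0.5]
gripper_width: 22.4
gripper_force: 0.0
```

Emit:
{"fn": "jog_arm", "kwargs": {"rows": [{"linear":[0,0,0],"turn":[0,0,0],"gripper":0.26},{"linear":[0,0,0],"turn":[0,0,0],"gripper":0.26}]}}

```text
t: 6.92
eef_pos: [604.6, 27.7, 229.3]
tcp_rot: [0.023, 1.0, 0.0, 0.0]
ft_force: [0.2, 0.1, -0.9]
gripper_width: 22.2
gripper_force: 0.0
```

```bash
python3 - <<'E'
from h import *
P=np.array([554,-42,0])+R.from_euler('z',.03).apply([45,69.7,0]); print(P,to([P[0],P[1],52],0.03+np.pi/2),get_obs()["q"].round(2))
E
```

```text
[596.88906515  29.01843486   0.        ] (array([  7.8,   0.9, 177.3]), array([ 0.   ,  0.   , -0.076])) [-0.08  0.43 -0.04  1.1   0.   -0.03]
```

Emit:
{"fn": "jog_arm", "kwargs": {"rows": [{"linear":[8,1,60],"turn":[0,0,-0.076],"gripper":0.26},{"linear":[8,1,120],"turn":[0,0,-0.076],"gripper":0.26},{"linear":[8,1,143],"turn":[0,0,-0.076],"gripper":0.26},{"linear":[8,1,143],"turn":[0,0,-0.076],"gripper":0.26}]}}

```text
t: 7.42
eef_pos: [594.8, 29.2, 84.2]
tcp_rot: [-0.015, 1.0, 0.0, -0.002]
ft_force: [0.1, -0.8, 0.5]
gripper_width: 22.2
gripper_force: 0.0
```

```bash
python3 - <<'E'
from h import *
a,_=snap("top");b,_=snap("scene")
f=lambda q:cv2.resize(q,None,fx=4,fy=4,interpolation=cv2.INTER_CUBIC)
c=np.hstack([f(a[160:260,300:395]),f(b[160:260,290:385])]);cv2.imwrite("pics/c3.png",c[:,:,::-1])
P=np.array([554,-42,0])+R.from_euler('z',.03).apply([45,69.7,0]); print(P,get_obs()["eef_pos"],to([P[0],P[1],52],0.03+np.pi/2))
E
```

```text
[596.88906515  29.01843486   0.        ] [597.42893292  29.05370335  87.24196792] (array([ 0.6, -0. , 35.2]), array([-0.   ,  0.001,  0.001]))
```

View pics/c3.png

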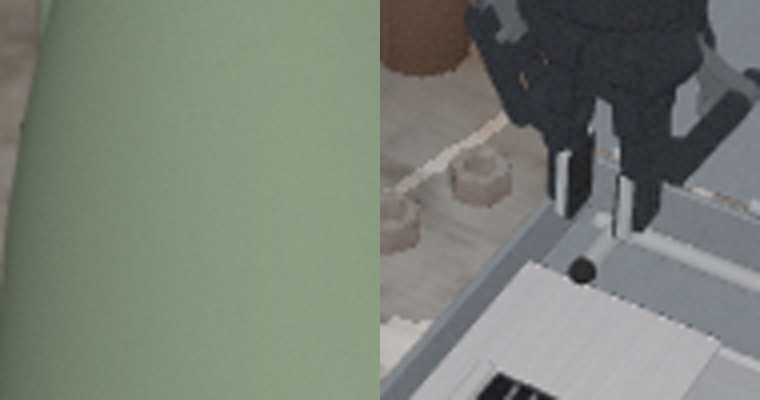

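Fingers straddle the peg (crop ~(597,225) above the peg at (580,270)). One nut has been knocked aside, from scene (299,193) to about (316,205), so I'll re-measure it later. Descend and pinch.

Emit:
{"fn": "jog_arm", "kwargs": {"rows": [{"linear":[0,0,35],"turn":[0,0,0],"gripper":0.26},{"linear":[0,0,35],"turn":[0,0,0],"gripper":0.26},{"linear":[0,0,35],"turn":[0,0,0],"gripper":0},{"linear":[0,0,35],"turn":[0,0,0],"gripper":0},{"linear":[0,0,35],"turn":[0,0,0],"gripper":0}]}}

```text
t: 8.15
eef_pos: [598.1, 29.3, 52.9]
tcp_rot: [-0.016, 1.0, 0.0, 0.002]
ft_force: [-0.1, 0.8, 5.9]
gripper_width: 7.2
gripper_force: 59.1
```

Emit:
{"fn": "jog_arm", "kwargs": {"rows": [{"linear":[0,-3.4,-30.6],"turn":[0,0,0],"gripper":0},{"linear":[0,-13.3,-59.6],"turn":[0,0,0],"gripper":0},{"linear":[0,-29.4,-86],"turn":[0,0,0],"gripper":0},{"linear":[0,-51,-108],"turn":[0,0,0],"gripper":0},{"linear":[0,-76.5,-125],"turn":[0,0,0],"gripper":0},{"linear":[0,-105,-135.5],"turn":[0,0,0],"gripper":0},{"linear":[0,-136,-140],"turn":[0,0,0],"gripper":0},{"linear":[0,-158,-139],"turn":[0,0,0],"gripper":0}]}}

```text
t: 9.15
eef_pos: [601.3, -130.5, 193.1]
tcp_rot: [-0.016, 1.0, -0.001, 0.0]
ft_force: [-4.1, -0.3, 6.1]
gripper_width: 7.3
gripper_force: 63.5
```

Emit:
{"fn": "jog_arm", "kwargs": {"rows": [{"linear":[0,-5,1],"turn":[0,0,0],"gripper":0},{"linear":[0,-5,1],"turn":[0,0,0],"gripper":0},{"linear":[0,-5,1],"turn":[0,0,0],"gripper":0}]}}

```text
t: 9.52
eef_pos: [601.6, -134.9, 192.3]
tcp_rot: [-0.016, 1.0, -0.001, 0.001]
ft_force: [-6.7, -1.3, 15.2]
gripper_width: 7.5
gripper_force: 64.5
```

Emit:
{"fn": "jog_arm", "kwargs": {"rows": [{"linear":[0,0,0],"turn":[0,0,0],"gripper":0.4},{"linear":[0,0,0],"turn":[0,0,0],"gripper":0.4},{"linear":[0,0,-40],"turn":[0,0,0],"gripper":0.4},{"linear":[0,0,-90],"turn":[0,0,0],"gripper":0.5},{"linear":[15,20,-140],"turn":[0,0,0.18],"gripper":0.5},{"linear":[30,60,-158],"turn":[0,0,0.36],"gripper":0.5},{"linear":[30,93,-158],"turn":[0,0,0.54],"gripper":0.5},{"linear":[30,93,-158],"turn":[0,0,0.72],"gripper":0.5}]}}

```text
t: 10.52
eef_pos: [568.8, -39.7, 347.8]
tcp_rot: [0.338, 0.941, 0.0, 0.0]
ft_force: [0.1, -0.4, -0.9]
gripper_width: 42.8
gripper_force: 0.0
```

Emit:
{"fn": "jog_arm", "kwargs": {"rows": [{"linear":[0,0,0],"turn":[0,0,0.85],"gripper":0.5},{"linear":[0,0,0],"turn":[0,0,0.85],"gripper":0.5},{"linear":[0,0,0],"turn":[0,0,0.85],"gripper":0.5},{"linear":[0,0,0],"turn":[0,0,0.85],"gripper":0.5},{"linear":[0,0,0],"turn":[0,0,0.85],"gripper":0.5},{"linear":[0,0,0],"turn":[0,0,0.85],"gripper":0.5}]}}

```text
t: 11.28
eef_pos: [568.9, -41.8, 346.9]
tcp_rot: [0.695, 0.719, -0.0, -0.0]
ft_force: [0.1, 0.1, 0.2]
gripper_width: 42.8
gripper_force: 0.0
```

```bash
python3 - <<'E'
from h import *
b,_=snap("scene","scene2"); print(get_obs()["eef_pos"],to([676,-39.8,350],0.03))
E
```

```text
[568.91076911 -41.79309782 346.956592  ] (array([ -1.7, 107.1,  -3.1]), array([-0.   , -0.   ,  0.005]))
```

View pics/scene2.png

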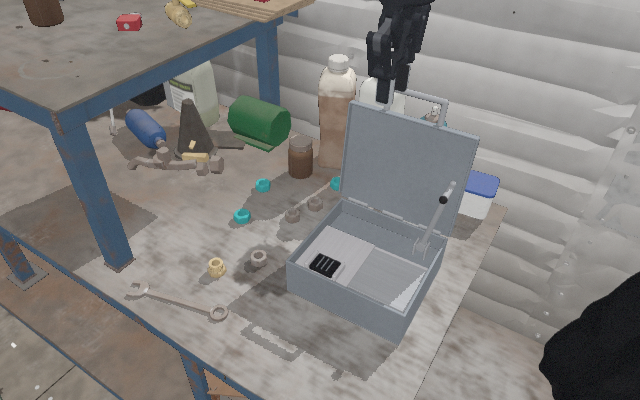

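The stay is up at (437,215), with its peg at (443,200), and the lid is back. The nuts are now at about (259,258), (293,214) and (316,204). Next, grip the bar and lean the lid on the stay.

Emit:
{"fn": "jog_arm", "kwargs": {"rows": [{"linear":[-2,54,-3],"turn":[0,0,0],"gripper":0.5},{"linear":[-2,107,-3],"turn":[0,0,0],"gripper":0.5},{"linear":[-2,107,-3],"turn":[0,0,0],"gripper":0.5},{"linear":[-2,107,53],"turn":[0,0,0],"gripper":0.5},{"linear":[-2,107,53],"turn":[0,0,0],"gripper":0.5},{"linear":[-2,107,53],"turn":[0,0,0],"gripper":0},{"linear":[-2,107,53],"turn":[0,0,0],"gripper":0},{"linear":[-2,107,53],"turn":[0,0,0],"gripper":0}]}}

```text
t: 12.32
eef_pos: [677.8, -40.6, 298.3]
tcp_rot: [0.695, 0.719, 0.002, 0.003]
ft_force: [0.8, 0.2, 7.1]
gripper_width: 7.3
gripper_force: 58.8
```

Emit:
{"fn": "jog_arm", "kwargs": {"rows": [{"linear":[0,-10,-1],"turn":[0,0,0],"gripper":0},{"linear":[0,-20,-1.5],"turn":[0,0,0],"gripper":0},{"linear":[0,-32,-1.5],"turn":[0,0,0],"gripper":0},{"linear":[0,-43,-1],"turn":[0,0,0],"gripper":0},{"linear":[0,-52,0],"turn":[0,0,0],"gripper":0},{"linear":[0,-61,1],"turn":[0,0,0],"gripper":0},{"linear":[0,-67,2],"turn":[0,0,0],"gripper":0},{"linear":[0,-70,2.5],"turn":[0,0,0],"gripper":0}]}}

```text
t: 13.32
eef_pos: [607.4, -42.7, 295.2]
tcp_rot: [0.695, 0.719, 0.002, 0.003]
ft_force: [-0.2, 0.4, 7.6]
gripper_width: 7.0
gripper_force: 61.8
```

Emit:
{"fn": "jog_arm", "kwargs": {"rows": [{"linear":[0,-3,0.5],"turn":[0,0,0],"gripper":0},{"linear":[0,-3,0.5],"turn":[0,0,0],"gripper":0}]}}

```text
t: 13.58
eef_pos: [605.2, -42.8, 294.8]
tcp_rot: [0.695, 0.719, 0.003, 0.003]
ft_force: [1.2, 1.0, 6.8]
gripper_width: 7.4
gripper_force: 61.7
```

Emit:
{"fn": "jog_arm", "kwargs": {"rows": [{"linear":[0,-3,0.7],"turn":[0,0,0],"gripper":0},{"linear":[0,-3,0.7],"turn":[0,0,0],"gripper":0},{"linear":[0,-3,0.7],"turn":[0,0,0],"gripper":0}]}}

```text
t: 13.95
eef_pos: [604.2, -42.8, 294.6]
tcp_rot: [0.695, 0.719, 0.004, 0.004]
ft_force: [5.8, 1.8, 7.1]
gripper_width: 6.9
gripper_force: 61.6
```

Emit:
{"fn": "jog_arm", "kwargs": {"rows": [{"linear":[0,1,0],"turn":[0,0,0],"gripper":0.5},{"linear":[0,1,0],"turn":[0,0,0],"gripper":0.5},{"linear":[0,1,0],"turn":[0,0,0],"gripper":0.5},{"linear":[0,0,-30],"turn":[0,0,0],"gripper":0.5},{"linear":[0,0,-60],"turn":[0,0,0],"gripper":0.5},{"linear":[20,-60,-60],"turn":[0,0,0],"gripper":0},{"linear":[48,-115,-60],"turn":[0,0,0],"gripper":0},{"linear":[48,-115,-60],"turn":[0,0,0],"gripper":0}]}}

```text
t: 14.95
eef_pos: [478.7, 3.0, 350.3]
tcp_rot: [0.695, 0.719, -0.001, -0.002]
ft_force: [1.2, -0.0, 1.4]
gripper_width: 0.1
gripper_force: 0.0
```

```bash
python3 - <<'E'
from h import *
b,d=snap("scene","scene3"); W=cloud("scene",d); o=get_obs(); print(o["eef_pos"],o["gripper_width"],to([490.5,5.5,80],0.03))
m=(W[...,2]>200)&(W[...,2]<255)&(W[...,1]<50)&(W[...,1]>-140)&(W[...,0]>560)&(W[...,0]<720)
print(len(W[m]),np.median(W[m],0).round(1))
E
```

```text
[481.54623321   2.08687938 350.80456159] 0.03784122435545811 (array([  3.1,   9.2, 270.8]), array([-0.   ,  0.   ,  0.004]))
2929 [619.7 -56.3 226.1]
```

View pics/scene3.png

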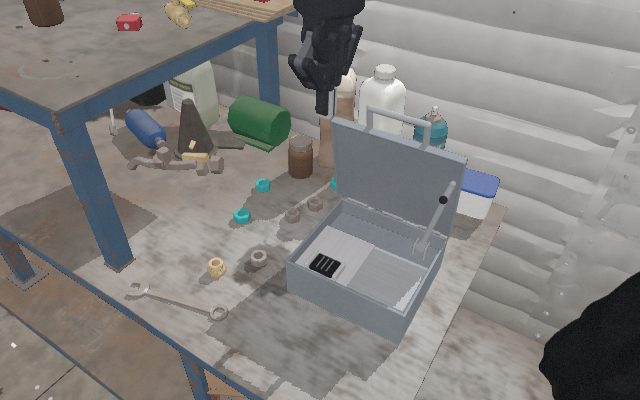

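The lid is leaning on the stay's tip near (450,185), at a measured angle of ~1.38, so it's propped. The tab is at (325,264). Go down onto the tab.

Emit:
{"fn": "jog_arm", "kwargs": {"rows": [{"linear":[3,9,62],"turn":[0,0,0],"gripper":0},{"linear":[3,9,124],"turn":[0,0,0],"gripper":0},{"linear":[3,9,186],"turn":[0,0,0],"gripper":0},{"linear":[3,9,248],"turn":[0,0,0],"gripper":0},{"linear":[3,9,270],"turn":[0,0,0],"gripper":0},{"linear":[3,9,281],"turn":[0,0,0],"gripper":0},{"linear":[3,9,290],"turn":[0,0,0],"gripper":0},{"linear":[3,9,290],"turn":[0,0,0],"gripper":0}]}}

```text
t: 16.0
eef_pos: [493.1, 4.3, 61.1]
tcp_rot: [0.695, 0.719, 0.0, 0.001]
ft_force: [-1.1, -0.5, 3.4]
gripper_width: -0.1
gripper_force: 1.8
```

```bash
python3 - <<'E'
from h import *
b,_=snap("scene");o=get_obs(); print(o["eef_pos"],o["ft_force"])
cv2.imwrite("pics/c4.png",cv2.resize(b[200:300,280:400],None,fx=4,fy=4)[:,:,::-1])
E
```

```text
[493.11089152   4.32487306  61.42709989] [-1.45820505  0.38195825  3.90692747]
```

View pics/c4.png

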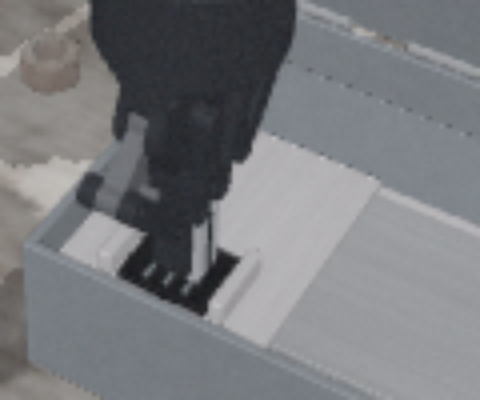

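The fingertips are on the tab at (190,270), between the ribs, and it is pressed ~5.5 mm. Press 1 mm more and slide.

Emit:
{"fn": "jog_arm", "kwargs": {"rows": [{"linear":[0,0,1],"turn":[0,0,0],"gripper":0},{"linear":[-7,0,1],"turn":[0,0,0],"gripper":0},{"linear":[-14,0,1],"turn":[0,0,0],"gripper":0},{"linear":[-24,0,1],"turn":[0,0,0],"gripper":0},{"linear":[-36,0,1],"turn":[0,0,0],"gripper":0},{"linear":[-50,0,1],"turn":[0,0,0],"gripper":0},{"linear":[-64,0,1],"turn":[0,0,0],"gripper":0},{"linear":[-78,0,1],"turn":[0,0,0],"gripper":0}]}}

```text
t: 17.05
eef_pos: [495.3, -74.6, 59.8]
tcp_rot: [0.696, 0.719, 0.0, 0.0]
ft_force: [1.3, 1.7, 6.1]
gripper_width: 0.0
gripper_force: 3.1
```

Emit:
{"fn": "jog_arm", "kwargs": {"rows": [{"linear":[-10,0,0],"turn":[0,0,0],"gripper":0},{"linear":[-18,0,0],"turn":[0,0,0],"gripper":0},{"linear":[-21,0,0],"turn":[0,0,0],"gripper":0},{"linear":[-21,0,0],"turn":[0,0,0],"gripper":0}]}}

```text
t: 17.55
eef_pos: [495.9, -93.5, 59.8]
tcp_rot: [0.695, 0.719, 0.002, -0.001]
ft_force: [1.8, 6.9, 6.6]
gripper_width: -0.1
gripper_force: 5.5
```

Emit:
{"fn": "jog_arm", "kwargs": {"rows": [{"linear":[-2,0,0],"turn":[0,0,0],"gripper":0},{"linear":[-2,0,0],"turn":[0,0,0],"gripper":0}]}}

```text
t: 17.8
eef_pos: [495.8, -93.6, 59.8]
tcp_rot: [0.695, 0.719, 0.003, -0.002]
ft_force: [1.6, 10.8, 9.1]
gripper_width: -0.2
gripper_force: 7.5
```

Emit:
{"fn": "jog_arm", "kwargs": {"rows": [{"linear":[4,0,-2],"turn":[0,0,0],"gripper":0},{"linear":[4,0,-40],"turn":[0,0,0],"gripper":0},{"linear":[4,-30,-100],"turn":[0,0,0],"gripper":0.4},{"linear":[0,-90,-140],"turn":[0,0,0],"gripper":0.5},{"linear":[0,-150,-140],"turn":[0,0,0],"gripper":0.5},{"linear":[0,-190,-140],"turn":[0,0,0],"gripper":0.5}]}}

```text
t: 18.55
eef_pos: [303.0, -102.9, 199.5]
tcp_rot: [0.696, 0.719, -0.001, -0.0]
ft_force: [-0.0, -0.4, 0.0]
gripper_width: 42.8
gripper_force: 0.0
```

```bash
python3 - <<'E'
from h import *
a,d=snap("top");b,e=snap("scene");np.save("pics/top4.npy",d);np.save("pics/scene4.npy",e)
cv2.imwrite("pics/top4.png",a[:,:,::-1]);cv2.imwrite("pics/scene4.png",b[:,:,::-1])
f=lambda q,k:cv2.resize(q,None,fx=k,fy=k,interpolation=cv2.INTER_CUBIC)
c=np.hstack([f(a[120:320,220:420],2),f(b[170:370,220:420],2)]);cv2.imwrite("pics/c5.png",c[:,:,::-1])
o=get_obs();print(o["eef_pos"],o["q"].round(2))
E
```

```text
[ 300.15094388 -101.55521089  198.64534572] [-0.56 -0.09 -0.76  0.9  -0.    0.98]
```

View pics/c5.png

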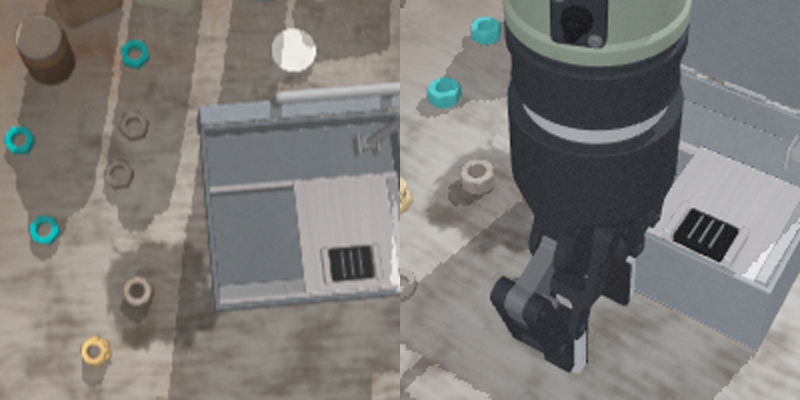

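The crop shows the cover fully open (its left edge at crop-left (297,235)), with the compartment clear at (255,235). The nuts are at crop-left (133,124), (118,174) and (137,292). Now measure them from depth.

```bash
cat > nuts.py <<'E'
from h import *
def nuts(n,d,lim=(400,720,100,225)):
    W=cloud(n,d); z=W[...,2]
    m=((z>9)&(z<20)&(W[...,0]>lim[0])&(W[...,0]<lim[1])&(W[...,1]>lim[2])&(W[...,1]<lim[3])).astype(np.uint8)
    k,l,s,c=cv2.connectedComponentsWithStats(m)
    for i in range(1,k):
        if s[i,4]>25:
            v,u=np.nonzero(l==i); w=W[l==i]; w=w[w[:,2]>12] if n=="scene" else w
            t=np.array([ray(n,a,b,16) for a,b in zip(u,v)])[:,:2].astype(np.float32)
            best=[]
            for a in range(0,60,5):
                x=t@[np.cos(np.radians(a)),np.sin(np.radians(a))]; best.append((np.ptp(np.percentile(x,[3,97])).round(1),a))
            (cx,cy),r=cv2.minEnclosingCircle(t)
            print(n,"px",c[i].round(1),s[i,4],"mean",w.mean(0).round(1),"circ",round(cx,1),round(cy,1),round(r,1),"flatdir",sorted(best)[:2])
E
python3 - <<'E'
from nuts import *
nuts("top",np.load("pics/top4.npy"));nuts("scene",np.load("pics/scene4.npy"))
b,d=snap("scene");nuts("scene",np.load("pics/scene1.npy"))
E
```

```text
top px [286.5 181.6] 113 mean [666.5 138.7  13.9] circ 666.0 138.9 16.3 flatdir [(np.float64(27.9), 50), (np.float64(27.9), 55)]
top px [279. 206.] 115 mean [611.7 157.4  14.2] circ 611.2 157.7 16.6 flatdir [(np.float64(27.5), 0), (np.float64(27.5), 25)]
top px [288.1 264.6] 120 mean [482.8 141.9  14.5] circ 482.9 142.0 16.3 flatdir [(np.float64(27.6), 0), (np.float64(27.6), 20)]
scene px [258.  256.5] 174 mean [482.3 139.7  15. ] circ 480.4 138.2 18.5 flatdir [(np.float64(30.2), 0), (np.float64(30.8), 5)]
scene px [215.3 262.7] 28 mean [427.5 192.8  15.8] circ 427.1 192.4 6.8 flatdir [(np.float64(9.7), 50), (np.float64(9.8), 45)]
scene px [216.4 269.8] 83 mean [416.5 180.6  16. ] circ 415.9 180.0 14.7 flatdir [(np.float64(16.0), 55), (np.float64(16.5), 50)]
scene px [299.1 191.2] 125 mean [678.1 184.1  14.8] circ 675.0 182.5 19.0 flatdir [(np.float64(32.1), 0), (np.float64(32.6), 50)]
scene px [292.  213.7] 143 mean [611.1 155.3  15. ] circ 608.3 153.8 18.6 flatdir [(np.float64(31.6), 0), (np.float64(31.7), 50)]
scene px [258.2 256.4] 177 mean [482.3 139.6  14.9] circ 480.9 137.4 18.6 flatdir [(np.float64(30.1), 0), (np.float64(30.2), 5)]
scene px [215.3 262.7] 30 mean [427.3 192.7  16. ] circ 426.9 192.0 6.6 flatdir [(np.float64(9.8), 35), (np.float64(9.8), 45)]
scene px [217.2 269.7] 85 mean [417.  180.3  16.1] circ 419.0 181.1 14.6 flatdir [(np.float64(16.0), 50), (np.float64(16.5), 55)]
```

```bash
python3 - <<'E'
from h import *
C=lambda x,y:np.array([554,-42,0])+R.from_euler('z',.03).apply([x,y,0])
print(to([482.5,140.5,100],.03), [C(*q).round(1) for q in((-30,32),(-30,80),(-8,56))])
Ri=R.from_euler('z',-.03)
pts=dict(A=np.array([482.5,140.5,0]),B=np.array([611.3,156.3,0]),C=np.array([666,138,0]))
for k,q in pts.items(): print(k,Ri.apply(q-[554,-42,0]).round(1))
E
```

```text
(array([237.6, 186.9,  98.8]), array([-0.002,  0.   ,  0.   ])) [array([523.1, -10.9,   0. ]), array([521.6,  37.1,   0. ]), array([544.3,  13.7,   0. ])]
A [-66.  184.6   0. ]
B [ 63.2 196.5   0. ]
C [117.3 176.6   0. ]
```

Emit:
{"fn": "jog_arm", "kwargs": {"rows": [{"linear":[60,45,0],"turn":[0,0,0],"gripper":0.5},{"linear":[108,85,20],"turn":[0,0,0],"gripper":0.5},{"linear":[156,123,50],"turn":[0,0,0],"gripper":0.5},{"linear":[204,160,80],"turn":[0,0,0],"gripper":0.5},{"linear":[237.5,187,110],"turn":[0,0,0],"gripper":0.5},{"linear":[237.5,187,130],"turn":[0,0,0],"gripper":0.5},{"linear":[237.5,187,130],"turn":[0,0,0],"gripper":0.5}]}}

```text
t: 19.58
eef_pos: [483.5, 141.4, 66.7]
tcp_rot: [0.695, 0.719, -0.002, -0.001]
ft_force: [0.1, -1.0, 0.5]
gripper_width: 42.5
gripper_force: 0.0
```

```bash
python3 - <<'E'
from nuts import *
b,d=snap("scene");nuts("scene",d,(440,720,100,225));print(to([482.5,140.5,3],.03))
E
```

```text
scene px [314.6 202.3] 133 mean [665.6 136.7  14.9] circ 662.1 134.4 19.7 flatdir [(np.float64(31.9), 0), (np.float64(32.2), 5)]
scene px [292.1 213.8] 140 mean [611.3 155.   15.1] circ 608.3 153.8 18.6 flatdir [(np.float64(31.7), 0), (np.float64(32.1), 5)]
scene px [258.2 256.3] 171 mean [482.2 139.7  14.8] circ 481.4 137.7 18.0 flatdir [(np.float64(29.3), 0), (np.float64(29.8), 5)]
(array([-0.2, -1.2, 65.2]), array([-0.004,  0.001,  0.004]))
```

Emit:
{"fn": "jog_arm", "kwargs": {"rows": [{"linear":[0,-1,45],"turn":[0,0,0],"gripper":0.5},{"linear":[0,-1,65],"turn":[0,0,0],"gripper":0.5},{"linear":[0,-1,65],"turn":[0,0,0],"gripper":0.5},{"linear":[0,-1,65],"turn":[0,0,0],"gripper":0},{"linear":[0,-1,65],"turn":[0,0,0],"gripper":0},{"linear":[0,-1,65],"turn":[0,0,0],"gripper":0}]}}

```text
t: 20.38
eef_pos: [485.1, 140.7, 6.3]
tcp_rot: [0.695, 0.719, 0.001, 0.001]
ft_force: [-0.7, -1.0, 7.7]
gripper_width: 27.5
gripper_force: 59.9
```

Emit:
{"fn": "jog_arm", "kwargs": {"rows": [{"linear":[0,0,-35],"turn":[0,0,0],"gripper":0},{"linear":[0,0,-80],"turn":[0,0,0],"gripper":0},{"linear":[0,0,-115],"turn":[0,0,0],"gripper":0},{"linear":[-45,11,-115],"turn":[0,0,0],"gripper":0},{"linear":[-95,23,-115],"turn":[0,0,0],"gripper":0},{"linear":[-140,36,-115],"turn":[0,0,0],"gripper":0},{"linear":[-152,36,-115],"turn":[0,0,0],"gripper":0},{"linear":[-152,36,-115],"turn":[0,0,0],"gripper":0}]}}

```text
t: 21.38
eef_pos: [524.6, -10.2, 119.9]
tcp_rot: [0.696, 0.718, 0.0, -0.0]
ft_force: [-1.3, 0.3, 0.0]
gripper_width: 27.7
gripper_force: 59.6
```

Emit:
{"fn": "jog_arm", "kwargs": {"rows": [{"linear":[0,0,50],"turn":[0,0,0],"gripper":0},{"linear":[0,0,94],"turn":[0,0,0],"gripper":0},{"linear":[0,0,94],"turn":[0,0,0],"gripper":0},{"linear":[0,0,94],"turn":[0,0,0],"gripper":0.45},{"linear":[0,0,94],"turn":[0,0,0],"gripper":0.45},{"linear":[0,0,94],"turn":[0,0,0],"gripper":0.45},{"linear":[0,0,40],"turn":[0,0,0],"gripper":0.45},{"linear":[0,0,0],"turn":[0,0,0],"gripper":0.45}]}}

```text
t: 22.38
eef_pos: [525.3, -9.9, 121.9]
tcp_rot: [0.695, 0.719, 0.0, 0.001]
ft_force: [0.0, -0.7, 0.5]
gripper_width: 38.4
gripper_force: 0.0
```

```bash
python3 - <<'E'
from h import *
print(to([611.3,156.3,5],.03),get_obs()["eef_pos"])
E
```

```text
(array([163.3,  91.2, 117. ]), array([0.002, 0.   , 0.003])) [525.33253794  -9.88417344 121.90449578]
```

Emit:
{"fn": "jog_arm", "kwargs": {"rows": [{"linear":[55,0,0],"turn":[0,0,0],"gripper":0.5},{"linear":[110,5,0],"turn":[0,0,0],"gripper":0.5},{"linear":[163,30,0],"turn":[0,0,0],"gripper":0.5},{"linear":[163,70,20],"turn":[0,0,0],"gripper":0.5},{"linear":[163,91,60],"turn":[0,0,0],"gripper":0.5},{"linear":[163,91,75],"turn":[0,0,0],"gripper":0.5},{"linear":[163,91,75],"turn":[0,0,0],"gripper":0.5}]}}

```text
t: 23.25
eef_pos: [608.5, 155.8, 43.7]
tcp_rot: [0.695, 0.719, -0.001, -0.001]
ft_force: [-0.4, -0.0, 1.0]
gripper_width: 42.6
gripper_force: 0.0
```

```bash
python3 - <<'E'
from nuts import *
b,d=snap("scene");nuts("scene",d,(440,720,100,225));print(to([611.3,156.3,5],.03))
W=cloud("scene",d);Q=(W-[554,-42,0])@R.from_euler('z',-.03).as_matrix().T
w=Q[(Q[...,0]>-68)&(Q[...,0]<28)&(Q[...,1]>5)&(Q[...,1]<98)&(Q[...,2]>18)&(Q[...,2]<40)];print(len(w),w.mean(0).round())
E
```

```text
scene px [314.6 202.3] 132 mean [666.1 136.8  14.8] circ 663.2 135.1 18.5 flatdir [(np.float64(31.2), 0), (np.float64(31.3), 5)]
scene px [292.3 213.9] 129 mean [610.8 154.   15. ] circ 608.8 152.9 18.4 flatdir [(np.float64(30.0), 55), (np.float64(30.8), 50)]
(array([ 0.3,  2. , 40. ]), array([-0.001,  0.   ,  0.003]))
180 [-30.  36.  24.]
```

Nut A is in the well. Grip B.

Emit:
{"fn": "jog_arm", "kwargs": {"rows": [{"linear":[0,2,25],"turn":[0,0,0],"gripper":0.5},{"linear":[0,2,40],"turn":[0,0,0],"gripper":0.5},{"linear":[0,2,40],"turn":[0,0,0],"gripper":0.5},{"linear":[0,2,40],"turn":[0,0,0],"gripper":0},{"linear":[0,2,40],"turn":[0,0,0],"gripper":0},{"linear":[0,2,40],"turn":[0,0,0],"gripper":0}]}}

```text
t: 24.05
eef_pos: [613.2, 156.3, 5.8]
tcp_rot: [0.695, 0.719, 0.001, 0.001]
ft_force: [-1.4, 0.0, 6.3]
gripper_width: 27.5
gripper_force: 59.9
```

Emit:
{"fn": "jog_arm", "kwargs": {"rows": [{"linear":[0,0,-35],"turn":[0,0,0],"gripper":0},{"linear":[0,0,-80],"turn":[0,0,0],"gripper":0},{"linear":[0,-30,-115],"turn":[0,0,0],"gripper":0},{"linear":[0,-70,-115],"turn":[0,0,0],"gripper":0},{"linear":[-45,-93,-115],"turn":[0,0,0],"gripper":0},{"linear":[-95,-93,-115],"turn":[0,0,0],"gripper":0},{"linear":[-117,-93,-115],"turn":[0,0,0],"gripper":0},{"linear":[-117,-93,-115],"turn":[0,0,0],"gripper":0}]}}

```text
t: 25.05
eef_pos: [523.5, 34.9, 119.8]
tcp_rot: [0.696, 0.718, 0.0, 0.0]
ft_force: [-0.1, -0.1, -1.6]
gripper_width: 27.6
gripper_force: 59.5
```

Emit:
{"fn": "jog_arm", "kwargs": {"rows": [{"linear":[1,0,50],"turn":[0,0,0],"gripper":0},{"linear":[1,0,92],"turn":[0,0,0],"gripper":0},{"linear":[1,0,92],"turn":[0,0,0],"gripper":0},{"linear":[1,0,92],"turn":[0,0,0],"gripper":0.45},{"linear":[1,0,92],"turn":[0,0,0],"gripper":0.45},{"linear":[1,0,92],"turn":[0,0,0],"gripper":0.45},{"linear":[0,0,40],"turn":[0,0,0],"gripper":0.45},{"linear":[0,0,0],"turn":[0,0,0],"gripper":0.45}]}}

```text
t: 26.05
eef_pos: [523.7, 36.1, 121.8]
tcp_rot: [0.695, 0.719, 0.0, 0.001]
ft_force: [1.3, 0.2, 0.3]
gripper_width: 38.6
gripper_force: 0.0
```

```bash
python3 - <<'E'
from h import *
print(to([666,137.5,45],.03),get_obs()["eef_pos"])
E
```

```text
(array([ 96.7, 145.4,  77. ]), array([0.001, 0.   , 0.003])) [523.72175848  36.12947424 121.76383231]
```

Emit:
{"fn": "jog_arm", "kwargs": {"rows": [{"linear":[55,0,0],"turn":[0,0,0],"gripper":0.5},{"linear":[105,10,0],"turn":[0,0,0],"gripper":0.5},{"linear":[115,60,0],"turn":[0,0,0],"gripper":0.5},{"linear":[107,110,20],"turn":[0,0,0],"gripper":0.5},{"linear":[97,145,50],"turn":[0,0,0],"gripper":0.5},{"linear":[97,145,75],"turn":[0,0,0],"gripper":0.5},{"linear":[97,145,75],"turn":[0,0,0],"gripper":0.5}]}}

```text
t: 26.92
eef_pos: [663.2, 137.6, 42.7]
tcp_rot: [0.695, 0.719, -0.002, -0.001]
ft_force: [-0.2, 0.0, 0.4]
gripper_width: 43.0
gripper_force: 0.0
```

```bash
python3 - <<'E'
from nuts import *
b,d=snap("scene");nuts("scene",d,(440,720,100,225));print(to([666,137.5,5],.03))
E
```

```text
scene px [315.  202.6] 122 mean [665.4 135.8  14.8] circ 662.8 132.9 19.4 flatdir [(np.float64(30.4), 55), (np.float64(30.8), 50)]
(array([-0.4,  1.9, 39.3]), array([-0.002,  0.   ,  0.003]))
```

Emit:
{"fn": "jog_arm", "kwargs": {"rows": [{"linear":[0,2,25],"turn":[0,0,0],"gripper":0.5},{"linear":[0,2,39],"turn":[0,0,0],"gripper":0.5},{"linear":[0,2,39],"turn":[0,0,0],"gripper":0.5},{"linear":[0,2,39],"turn":[0,0,0],"gripper":0},{"linear":[0,2,39],"turn":[0,0,0],"gripper":0},{"linear":[0,2,39],"turn":[0,0,0],"gripper":0}]}}

```text
t: 27.72
eef_pos: [667.8, 138.2, 7.0]
tcp_rot: [0.695, 0.719, 0.001, 0.001]
ft_force: [-0.9, 0.2, 6.3]
gripper_width: 28.0
gripper_force: 59.7
```

Emit:
{"fn": "jog_arm", "kwargs": {"rows": [{"linear":[0,0,-35],"turn":[0,0,0],"gripper":0},{"linear":[0,0,-80],"turn":[0,0,0],"gripper":0},{"linear":[10,-45,-115],"turn":[0,0,0],"gripper":0},{"linear":[10,-95,-115],"turn":[0,0,0],"gripper":0},{"linear":[-20,-128,-115],"turn":[0,0,0],"gripper":0},{"linear":[-75,-128,-115],"turn":[0,0,0],"gripper":0},{"linear":[-120,-128,-115],"turn":[0,0,0],"gripper":0},{"linear":[-120,-128,-115],"turn":[0,0,0],"gripper":0}]}}

```text
t: 28.72
eef_pos: [543.4, 11.1, 120.9]
tcp_rot: [0.697, 0.717, 0.0, 0.001]
ft_force: [-0.3, -0.1, -0.6]
gripper_width: 28.3
gripper_force: 59.5
```

Emit:
{"fn": "jog_arm", "kwargs": {"rows": [{"linear":[0,0,50],"turn":[0,0,0],"gripper":0},{"linear":[0,0,76],"turn":[0,0,0],"gripper":0},{"linear":[0,0,76],"turn":[0,0,0],"gripper":0},{"linear":[0,0,76],"turn":[0,0,0],"gripper":0.45},{"linear":[0,0,76],"turn":[0,0,0],"gripper":0.45},{"linear":[0,0,76],"turn":[0,0,0],"gripper":0.45},{"linear":[0,0,20],"turn":[0,0,0],"gripper":0.45},{"linear":[0,-40,-40],"turn":[0,0,0],"gripper":0}]}}

```text
t: 29.72
eef_pos: [510.3, 12.4, 154.6]
tcp_rot: [0.695, 0.719, 0.001, 0.001]
ft_force: [1.2, 0.2, 0.1]
gripper_width: 21.4
gripper_force: 0.0
```

Emit:
{"fn": "jog_arm", "kwargs": {"rows": [{"linear":[0,-60,-40],"turn":[0,0,0],"gripper":0},{"linear":[0,-110,-40],"turn":[0,0,0],"gripper":0},{"linear":[-50,-120,-40],"turn":[0,0,0],"gripper":0},{"linear":[-100,-120,-40],"turn":[0,0,0],"gripper":0},{"linear":[-100,-120,-40],"turn":[0,0,0],"gripper":0}]}}

```text
t: 30.35
eef_pos: [392.4, -94.1, 193.6]
tcp_rot: [0.697, 0.717, 0.0, 0.002]
ft_force: [-0.6, 0.4, -0.5]
gripper_width: 0.2
gripper_force: 0.0
```

```bash
python3 - <<'E'
from nuts import *
a,e=snap("top");b,d=snap("scene");nuts("top",e,(440,720,100,225))
f=lambda q,k:cv2.resize(q,None,fx=k,fy=k,interpolation=cv2.INTER_CUBIC)
c=np.hstack([f(a[130:280,230:430],2),f(b[170:320,230:430],2)]);cv2.imwrite("pics/c6.png",c[:,:,::-1])
for n,D in(("top",e),("scene",d)):
    Q=(cloud(n,D)-[554,-42,0])@R.from_euler('z',-.03).as_matrix().T
    m=(Q[...,0]>-68)&(Q[...,0]<28)&(Q[...,1]>5)&(Q[...,1]<98)
    print(n,np.percentile(Q[m][:,2],[5,50,90,95,99,100]).round())
g=a.max(2)[195:285,340:430]; k,l,s,c=cv2.connectedComponentsWithStats((g<70).astype(np.uint8))
for i in range(1,k):
    if s[i,4]>100:
        u,v=c[i]+[340,195]; w=ray("top",u,v,66.5); print(s[i],w,R.from_euler('z',-.03).apply(w-[554,-42,0]))
print(get_obs()["eef_pos"])
E
```

```text
top [ 6. 10. 33. 55. 58. 60.]
scene [ 9. 18. 26. 27. 57. 58.]
[ 45  48  21  17 237] [494.05132554 -79.59338701  66.5       ] [-61.04933203 -35.77828078  66.5       ]
[ 80  72  10  18 103] [ 439.8045874  -134.15924093   66.5       ] [-116.90839105  -88.69242386   66.5       ]
[391.65617792 -91.41851274 192.93078983]
```

View pics/c6.png

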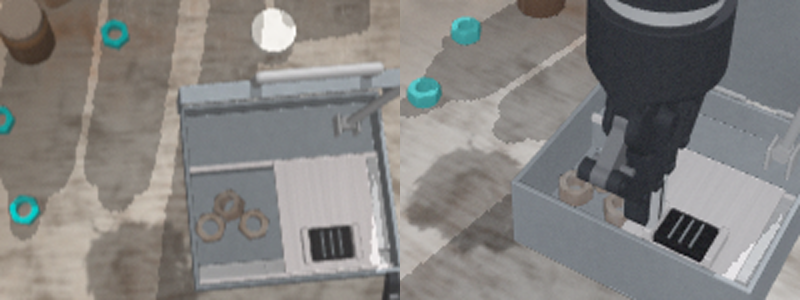

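The crop-left picture shows all three nuts in the well, at (210,225), (229,205) and (254,221). The cover is open with its tab at (330,243). Now close it: press the tab at world ≈(494.5,-81).

```bash
python3 - <<'E'
from h import *
print(to([494.5,-81,60],.03))
E
```

```text
(array([  7.2, 103.1, 133. ]), array([ 0.001, -0.   ,  0.001]))
```

Emit:
{"fn": "jog_arm", "kwargs": {"rows": [{"linear":[7,55,0],"turn":[0,0,0],"gripper":0},{"linear":[7,103,20],"turn":[0,0,0],"gripper":0},{"linear":[7,103,70],"turn":[0,0,0],"gripper":0},{"linear":[7,103,110],"turn":[0,0,0],"gripper":0},{"linear":[7,103,124],"turn":[0,0,0],"gripper":0},{"linear":[7,103,132],"turn":[0,0,0],"gripper":0},{"linear":[7,103,133],"turn":[0,0,0],"gripper":0},{"linear":[7,103,133],"turn":[0,0,0],"gripper":0}]}}

```text
t: 31.45
eef_pos: [495.2, -80.8, 60.8]
tcp_rot: [0.695, 0.719, 0.001, 0.001]
ft_force: [-2.0, 1.0, 4.0]
gripper_width: -0.2
gripper_force: 1.8
```

Emit:
{"fn": "jog_arm", "kwargs": {"rows": [{"linear":[0,0,1.3],"turn":[0,0,0],"gripper":0},{"linear":[8,0,1.3],"turn":[0,0,0],"gripper":0},{"linear":[16,0,1.3],"turn":[0,0,0],"gripper":0},{"linear":[28,0,1.3],"turn":[0,0,0],"gripper":0},{"linear":[42,0,1.3],"turn":[0,0,0],"gripper":0},{"linear":[56,0,1.3],"turn":[0,0,0],"gripper":0},{"linear":[70,0,1.3],"turn":[0,0,0],"gripper":0},{"linear":[80,0,1.3],"turn":[0,0,0],"gripper":0}]}}

```text
t: 32.45
eef_pos: [492.6, 0.2, 58.6]
tcp_rot: [0.695, 0.719, 0.001, 0.001]
ft_force: [4.0, -1.1, 5.3]
gripper_width: -0.1
gripper_force: 2.3
```

Emit:
{"fn": "jog_arm", "kwargs": {"rows": [{"linear":[8,0,0],"turn":[0,0,0],"gripper":0},{"linear":[15,0,0],"turn":[0,0,0],"gripper":0},{"linear":[18,0,0],"turn":[0,0,0],"gripper":0},{"linear":[20,0,0],"turn":[0,0,0],"gripper":0},{"linear":[20,0,0],"turn":[0,0,0],"gripper":0}]}}

```text
t: 33.08
eef_pos: [490.5, 17.7, 58.4]
tcp_rot: [0.696, 0.718, -0.002, 0.001]
ft_force: [0.5, -6.0, 7.7]
gripper_width: -0.0
gripper_force: 4.8
```

Emit:
{"fn": "jog_arm", "kwargs": {"rows": [{"linear":[2.5,0,0],"turn":[0,0,0],"gripper":0},{"linear":[2.5,0,0],"turn":[0,0,0],"gripper":0},{"linear":[2.5,0,0],"turn":[0,0,0],"gripper":0}]}}

```text
t: 33.45
eef_pos: [490.5, 17.8, 58.4]
tcp_rot: [0.696, 0.718, -0.004, 0.003]
ft_force: [-0.1, -12.1, 7.6]
gripper_width: -0.2
gripper_force: 7.6
```

Emit:
{"fn": "jog_arm", "kwargs": {"rows": [{"linear":[0,0,-5],"turn":[0,0,0],"gripper":0},{"linear":[0,0,-12],"turn":[0,0,0],"gripper":0},{"linear":[0,0,-40],"turn":[0,0,0],"gripper":0},{"linear":[0,0,-80],"turn":[0,0,0],"gripper":0},{"linear":[0,-50,-130],"turn":[0,0,0],"gripper":0},{"linear":[-30,-110,-150],"turn":[0,0,0],"gripper":0},{"linear":[-90,-160,-150],"turn":[0,0,0],"gripper":0},{"linear":[-150,-180,-150],"turn":[0,0,0],"gripper":0}]}}

```text
t: 34.45
eef_pos: [323.8, -108.6, 207.1]
tcp_rot: [0.694, 0.72, -0.0, -0.002]
ft_force: [1.8, -1.4, -0.0]
gripper_width: -0.1
gripper_force: 0.0
```

```bash
python3 - <<'E'
from nuts import *
a,e=snap("top");b,d=snap("scene")
f=lambda q,k:cv2.resize(q,None,fx=k,fy=k,interpolation=cv2.INTER_CUBIC)
c=np.hstack([f(a[100:320,215:435],1.8),f(b[80:300,210:430],1.8)]);cv2.imwrite("pics/c7.png",c[:,:,::-1])
g=a.max(2)[225:280,330:380]; k,l,s,cc=cv2.connectedComponentsWithStats((g<70).astype(np.uint8)); Ri=R.from_euler('z',-.03)
for i in range(1,k):
    if s[i,4]>100:
        u,v=cc[i]+[330,225]; w=ray("top",u,v,66.5); W=cloud("top",e); W2=cloud("top",np.load("pics/top1.npy"));W4=cloud("top",np.load("pics/top4.npy"))
        print(s[i],u,v,Ri.apply(w-[554,-42,0]), "z now",np.nanmedian(W[v.astype(int)-4:int(v)+5,int(u)-6:int(u)+7,2]),"z before",np.nanmedian(W2[int(v)-4:int(v)+5,int(u)-6:int(u)+7,2]))
print(get_obs()["eef_pos"])
E
```

```text
[ 13  22  21  17 255] 352.55686274509804 255.01176470588234 [-61.06458988  50.88969761  66.5       ] z now 65.23376494153746 z before 65.1191675609083
[ 323.3186081  -113.19060707  207.10599863]
```

View pics/c7.png

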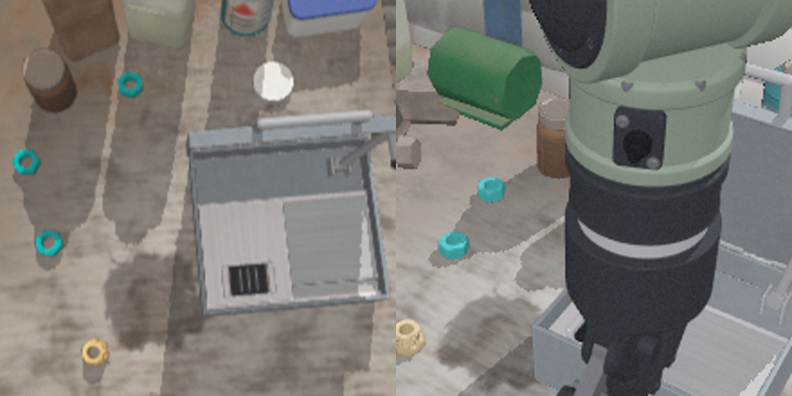

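The cover is shut: the tab is back at its original pixel (352.6,255.0) and at its up height (65.2 against 65.1 before). The lid is still on the stay (crop (350,150)), and the bush, turquoise nuts, tape and jar haven't moved. The arm is clear.

```bash
python3 -c "
from cell import sign_off; print(sign_off())"
```

```text
the job is handed in; nothing more can be done
None
```

Job handed in at about 34 s: all three nuts present are in the compartment, the cover is shut with its tab up, the lid is propped on the stay, and nothing else on the bench looked moved in the last picture.

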